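# Raise the loading-lane barrier and push the parts box home

### The arm

A 7-joint arm with a two-finger parallel gripper is mounted at the origin on the work surface. World frame = base frame: x ahead of the robot, y to its left, z up, the work surface at z = 0. Lengths are in m, angles in rad, forces in N, time in s.
With the tool pointing down it reaches from about 0.4 to 0.875 m from the base axis. Payload 19.3 kg.
Tool frame: the origin (TCP) lies between the finger pads; the fingertips stand 17 mm ahead of it and the grasp point (between the pads) lies 2 mm behind it; z points along the fingers, x is the direction in which the jaws open and shut, and the axes are right-handed (so a half turn about z gives the same grasp; the last joint's range is limited). The gripper opens to 85 mm and grips with 20 to 120 N. Pads are 22 mm wide; open, the fingers measure 114 mm over their backs; the gripper's body (76 mm by 85 mm) begins 54 mm behind the grasp point. The pads swing forward as they close: fully open they stand 13 mm farther back than shut.
Start: joints at [1.086, 0.521, -0.036, 1.599, 0.021, 1.021, -0.113], TCP at [0.252, -0.572, 0.248] pointing down, gripper open.
Joint ranges: [-2.91, 2.91], [-0.3, 2.13], [-1.5, 1.42], [0.17, 2.43], [-1.26, 4.41], [0.16, 1.93], [-2.52, 2.52]. Speed limits (rad/s): [1.89, 1.89, 2.39, 2.39, 3.01, 3.01, 3.01].

### API

Orientations are given as [roll, pitch, yaw] about the fixed x, y, z axes, in that order (R = Rz(yaw) Ry(pitch) Rx(roll)).
In Python, from workcell import bot gives the robot as it stands. The module is installed in compiled form; this text tells all that it offers.
- The arm moves only by the tool arm_command, never from a script. Its argument "targets" is a list of rows, each a list of 6 numbers: the shift along the tool's x, y, z in mm, then the turn, a rotation vector about the tool's x, y, z in degrees. In form: [[x, y, z, wx, wy, wz], ...]. A call has 1 to 8 rows; each row shifts and turns the pose as measured when the row begins, along the tool's axes as they then stand; what a row does not reach is not made up. A row lasts 1/10 s, in which the tool goes at most 50 mm and 8.59 degrees, less where a joint would pass 70% of its speed; a pose out of reach is approached as far as the arm can. A call is refused whole if a number of a shift passes 50 or a number of a turn 8.59, either way. A call with a gripper value outside its range is refused whole. "grip" is the opening in per cent of the stroke, from 0 (shut) to 100 (fully open), set as the call begins (left out, the last holds). The fingers move at their own pace and stop on an object; "grip_force" is the grip in N (left out, the last holds). Time passes only in rows, so rows that do not move let the fingers close. It gives the time, the measured TCP pose, the force and the opening at its end, in the units of the state.
- bot.observe(): the state, without advancing time (a new reading comes with each control period).
- bot.grab_frame(name): name is "scene" or "top" or "wrist"; returns a dict with "color" (420x560x3 uint8, red, green, blue), "depth" (420x560 float32, m along the optical axis (not along the pixel's ray), 0 where there is no reading), "fov_y" (degrees; the focal length in pixels is half the picture's height over the tangent of half this angle, whatever the lens; pixels are square), "cx", "cy" (the principal point, pixels), "R" (3x3) and "t" (3): a world point X has camera coordinates R X + t; the wrist camera has in their place "hand_eye" (4x4, takes a point from camera to tool coordinates, whose origin is the TCP and whose axes are the tool frame's). Camera axes: x right, y down, z forward; pixel columns grow to the right and rows downward; lengths in m; the calibration is good to about 2 mm. A picture is of the moment at which its call begins: read the wrist's pose just before it.
- bot.job_done(): hands the job in, once; it reports no verdict.
The state is a dict: "clock": time; "qpos": joint angles; "qd": joint speeds; "joint_efforts": joint torques, N m; "position": TCP position; "tool_rot": TCP orientation; "force": force on the tool from outside, world axes, zero at the start; "moment": the same for the moment, N m; "grip_width": finger opening in m.
Only numpy, scipy, OpenCV 4.12 (cv2) and the standard library are available. Lean on these libraries where they do the work, as an engineer would, in place of code of your own. Each camera call takes 0.05 s, during which the arm holds its last target. There are 200 camera calls.

### The job

Open the loading lane of the bench marking machine: push the counterweighted yellow-and-red barrier arm up from under its black handle, past its balance point, so that it stays raised by itself; then push the blue parts box along the lane, under the raised barrier, until it rests against the machine's black bumper. Work with the fingertips or the outside of the fingers only: do not grip or force the handle, do not lift or tip the box, and leave the other things on the bench where they are. Finish clear of everything, with the barrier still up.

Things in the scene. Friction and masses are not known exactly. Their poses are not given: they have to be found in the camera images.
- lane: Fixed lane. Origin: on the table, mid-lane, under the lowered barrier; x across the lane to the hinge side (away from the robot), y along it to the machine, z up. Aluminium bed 122 mm wide, y -304 to 156 mm, top 20 mm above the table; grey edge rails 32 mm high above the table, channel between them 98 mm wide. Blue hinge cheeks at x 103 to 137 mm, |y| 31 to 41 mm, 114 mm high
- stop (a point): Middle of the face of the black bumper on the white machine that closes the lane: lane frame (0, 150, 60) mm; bumper 110 mm wide, z 20 to 120 mm. The box pushed home touches it with its +y face. Machine: x -90 to 110, y 156 to 326 mm, 150 mm high
- hinge (a point): Point on the barrier's hinge axis, lane frame (120, 0, 95) mm. The axis runs along lane y
- barrier (a joint): Angle, rad. 0: lowered, level from the hinge along lane -x over the lane (round, 18 mm thick, yellow and red, axis 95 mm above the table: blocks the box), its near end bent up to the handle. Grows as it rises; 1.57 upright, stop at 1.65. Steel counterweight behind the hinge: below balance (0.7 to 0.9) it falls back, above it swings on up and stays. Damped; 1 to 2 N up at the handle lifts it
- handle: Black rubber round bar across the arm's free end: 26 mm thick, 110 mm long along lane y, origin at its centre, 220 mm from the hinge axis; a stiffly turning sleeve (its y axis is the bar's). Lowered: centre at lane (-95, 0, 140) mm, open space beneath down to the table, so tilted fingers reach under it from the robot's side. Over 20 N on it (or gripping it) is a fault
- parts_box: Closed blue plastic box with white lid, 90 mm across the lane (its x), 95 mm along it (its y), 85 mm high, 0.25 to 0.5 kg, too wide to grip. Origin: centre of its underside. Stands loose on the bed between the rails, on the -y side of the barrier, about square to the lane. Home: origin at lane y = 102 mm
- mug: Bystander: white mug, 80 mm across, 95 mm high; origin at its underside
- glue: Bystander: yellow glue bottle, 52 mm across, 150 mm high; origin at its underside
- screwdriver: Bystander: screwdriver with orange handle lying on the table
- tape: Bystander: roll of green tape lying flat, 100 mm across, 24 mm high; origin at its underside
- tray: Bystander: red open tray 130 x 100 x 40 mm; origin at its underside
- jar: Bystander: glass jar with steel lid, 60 mm across, 80 mm high; origin at its underside
- wrench: Bystander: steel wrench lying on the table

How it is judged:
On the way, in this order (a step that is already met when the one before it is completed fails the run):
1. the barrier arm is raised well past its balance point, the box not yet through (value of joint barrier above 1.3 rad and y of parts_box in the frame of lane below -0.05 m), for 0.3 s.
2. the box has been pushed home against the bumper with the barrier up (value of joint barrier above 1.3 rad and y of parts_box in the frame of lane above 0.0965 m and x of parts_box in the frame of lane between -0.012 and 0.012 m and z of parts_box in the frame of lane below 0.026 m and angle between parts_box's own z axis and vertical below 0.08 rad), for 0.2 s.
At the end, for the whole second after the job is handed in: The barrier stands still, raised beyond 1.3 rad, and the parts box stands flat and still on the lane's bed with its face within 6 mm of the bumper (all of step 2 and velocity of joint barrier between -0.05 and 0.05 rad/s and linear speed of parts_box below 0.01 m/s); the robot touches nothing.
It fails at once if the handle is gripped or forced (over 20 N) (contact force between the fingers and handle above 20 N).
It fails at once if the parts box is lifted (z of parts_box in the frame of lane above 0.034 m).
It fails at once if the parts box is tipped (angle between parts_box's own z axis and vertical above 0.25 rad).
It fails at once if another thing on the bench is moved (over 20 mm) (distance of any of mug, glue, screwdriver, tape, tray, jar, wrench from where it was at the start of the episode above 0.02 m).
It fails at once if the mug, glue bottle or jar is tipped over (angle between any of mug, glue, jar's own z axis and vertical above 0.4 rad).
It also fails if it takes over 64 s, if anything falls off the work surface, if the arm or the gripper's body presses on something with over 40 N, if the wrist force passes 120 N, or if a joint passes its speed limit or range.

## Working session

There is one attempt and no reset: what is moved stays moved. The work goes in short steps, Python scripts to look and compute and a tool call to move; the robot and the scene stay as the last step left them, time stands still between calls to the robot, and variables do not carry over. Pictures are saved under pics/ and viewed, about 8 in all and at most 12, crops included, and the job is handed in when it is done.

Besides the shell and the picture viewer there is one more tool, called after ">>>" by a JSON object that holds its "op" and its "data". arm_command: Moves the arm, as the interface text tells. Its arguments: {"type":"object","properties":{"targets":{"type":"array"},"grip":{"type":"number"},"grip_force":{"type":"number"}},"required":["targets"]}

```bash
mkdir -p pics; cat > h.py <<'E'
import numpy as np, cv2
from workcell import bot
from scipy.spatial.transform import Rotation as Ro
def grab(n,save=None):
    s=bot.observe(); f=bot.grab_frame(n)
    if save: cv2.imwrite('pics/'+save,f['color'][:,:,::-1])
    f['f']=210/np.tan(np.radians(f['fov_y'])/2)
    if 'R' in f: f['Rw']=np.array(f['R']).T; f['c']=-f['Rw']@np.array(f['t'])
    else:
        T=np.array(f['hand_eye']); r=s['tool_rot']
        R=Ro.from_euler('xyz',r).as_matrix() if np.size(r)==3 else np.array(r)
        f['Rw']=R@T[:3,:3]; f['c']=R@T[:3,3]+np.array(s['position'])
    return f
def cloud(f):
    v,u=np.mgrid[:420,:560]; d=f['depth']
    P=np.stack([(u-f['cx'])/f['f']*d,(v-f['cy'])/f['f']*d,d],-1)
    return P@f['Rw'].T+f['c']
def ray(f,u,v,z):
    d=f['Rw']@np.array([(u-f['cx'])/f['f'],(v-f['cy'])/f['f'],1]); return f['c']+d*(z-f['c'][2])/d[2]
E
python3 - <<'E'
from h import *
s=bot.observe(); print(s)
for n in('scene','top'):
    f=grab(n,n+'0.png'); print(n,f['c'],f['f'],f['cx'],f['cy'],f['Rw'][:,2]); np.savez(n+'0.npz',**{k:v for k,v in f.items()})
E
```

```text
{'clock': 0.0, 'qpos': array([ 1.08576512,  0.52198521, -0.03632306,  1.60000832,  0.02121003,
        1.02110242, -0.11281851]), 'qd': array([ 0.00056408, -0.00068687,  0.0012245 ,  0.0012342 ,  0.00052403,
        0.0007379 ,  0.00071919]), 'joint_efforts': array([ 1.90091359e-04, -9.27107477e+01,  1.97996423e+00, -3.69941747e+01,
        1.79413782e-02,  8.03308765e-03, -1.99603619e-05]), 'position': array([ 0.25173068, -0.57171409,  0.24774361]), 'tool_rot': array([ 3.14150169e+00,  1.11428884e-03, -1.15599216e+00]), 'force': array([ 0.10840668, -0.36507058, -0.22266833]), 'moment': array([0.0256994 , 0.01324053, 0.00144725]), 'grip_width': 0.08528881600525537}
scene [1.24749695 0.35966593 1.29677044] 492.9765007304063 277.49841495621706 208.86437348977137 [-0.50091103 -0.23525053 -0.83291376]
top [0.42791789 0.0086634  1.25494473] 424.84673366789957 269.3278642187186 206.02387782659716 [ 0.10072799  0.03212762 -0.99439514]
```

View pics/scene0.png

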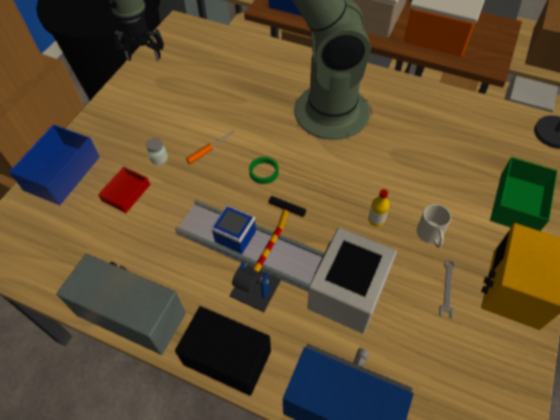

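View pics/top0.png

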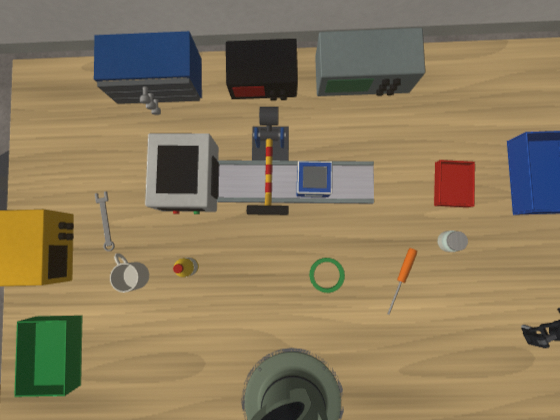

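The top view shows the lane at about (220–374, 162–203), the machine at (183, 172), the handle at (267, 210), the box at (315, 178) and the hinge at (270, 140). The tape is at (327, 275), the screwdriver at (402, 280) and the glue at (182, 268). Lane y is about world +y.

```bash
python3 - <<'E'
from h import *
def L(n): 
    d=np.load(n+'0.npz'); return {k:d[k] for k in d.files}
for n in('top','scene'):
    f=L(n);P=cloud(f);c=cv2.cvtColor(f['color'],cv2.COLOR_RGB2HSV);h,s,v=[c[...,i].astype(int) for i in range(3)]
    X,Y,Z=P[...,0],P[...,1],P[...,2]
    reg=(X>.35)&(X<.75)&(Y>-.35)&(Y<.45)&(f['depth']>0)
    print(n)
    m=reg&(Z>.024)&(Z<.042)&(s<70)&(v>70)
    p=P[m][:,:2].astype(np.float32)
    if len(p)>20: print(' rails/top',len(p),cv2.minAreaRect(p),np.median(P[m][:,2]))
    m=reg&(Z>.012)&(Z<.024)&(s<70);p=P[m][:,:2].astype(np.float32)
    print(' bed',len(p),cv2.minAreaRect(p),np.median(P[m][:,2]))
    m=reg&(Z>.11)&(Z<.17)&(v<70)&(X<.55);p=P[m][:,:2].astype(np.float32)
    print(' handle',len(p),cv2.minAreaRect(p),P[m].min(0),P[m].max(0))
    m=reg&(Z>.095)&(Z<.115)&(Y<.02);p=P[m][:,:2].astype(np.float32)
    m2=m&((h>100)&(h<125)|(s<60))
    k,lab,st,_=cv2.connectedComponentsWithStats(m2.astype(np.uint8));i=1+st[1:,4].argmax();m2=lab==i
    p=P[m2][:,:2].astype(np.float32);print(' box',len(p),cv2.minAreaRect(p),np.median(P[m2][:,2]))
    m=reg&(Z>.14)&(Z<.16)&(Y>.1)&(X>.45);p=P[m][:,:2].astype(np.float32);print(' machine',len(p),cv2.minAreaRect(p),np.median(P[m][:,2]))
    m=reg&(s>150)&(h>20)&(h<34)&(Z>.08)&(Y<.15);print(' yellow arm',P[m].min(0),P[m].max(0))
    for nm,mm in(('tape',(h>45)&(h<80)&(s>120)&(Z<.04)),('glue',(Z>.06)&(s>120)&(Y>.12)&(X<.45)),('sd',(h<18)&(s>180)&(Z<.05)&(Z>.005)&(Y<-.15)&(X<.5))):
        m=(X>.2)&(X<.6)&(Y>-.4)&(Y<.4)&mm
        if m.sum(): print(' ',nm,m.sum(),P[m].min(0),P[m].max(0))
E
```

```text
top
 rails/top 1441 ((0.5967456102371216, 0.11268386244773865), (0.32415691018104553, 0.7440750002861023), 19.460996627807617) 0.03123545060442079
 bed 3879 ((0.595136284828186, 0.11510607600212097), (0.2815730571746826, 0.7516775131225586), 18.12177276611328) 0.01961411752537323
 handle 432 ((0.5359728932380676, 0.17447659373283386), (0.35233357548713684, 0.025255197659134865), 88.12066650390625) [ 0.51774588 -0.00186113  0.11505783] [0.54668861 0.35039033 0.15758167]
 box 1146 ((0.6194796562194824, -0.08011040091514587), (0.09554341435432434, 0.09073184430599213), 85.42179107666016) 0.1052391684741274
 machine 4677 ((0.6350168585777283, 0.23346230387687683), (0.2780297100543976, 0.21304021775722504), 86.66022491455078) 0.15072816361561703
 yellow arm [0.54399795 0.03653079 0.09408626] [0.73108089 0.05696206 0.13925673]
  tape 294 [ 0.30485236 -0.15672033  0.00664034] [0.54008581 0.26079139 0.03746922]
  glue 298 [0.35817882 0.26120589 0.07205569] [0.40929602 0.31089569 0.15375143]
  sd 276 [ 0.32776601 -0.36362838  0.00868845] [ 0.41773416 -0.312627    0.03260061]
scene
 rails/top 
[... 371 characters left out ...]
27022552490234) [ 0.39645413 -0.00102982  0.12956731] [0.5470203  0.28701844 0.15753769]
 box 920 ((0.623131513595581, -0.07698406279087067), (0.09678191691637039, 0.09101545810699463), 86.24146270751953) 0.10481278315409537
 machine 4624 ((0.6378382444381714, 0.23498672246932983), (0.28134578466415405, 0.21525081992149353), 86.69156646728516) 0.15065145237290456
 yellow arm [0.54129317 0.04152161 0.09124809] [0.73541894 0.0606608  0.14036256]
  tape 347 [ 0.30115691 -0.15453347 -0.00033057] [ 0.40180214 -0.05828167  0.03248344]
  glue 345 [0.36785223 0.26418286 0.06238129] [0.4113824  0.31570228 0.15593126]
  sd 209 [ 0.32678142 -0.36803624  0.00598969] [ 0.42527713 -0.30844439  0.03212311]
```

```bash
python3 - <<'E'
from h import *
def L(n): 
    d=np.load(n+'0.npz'); return {k:d[k] for k in d.files}
for n in('top','scene'):
    f=L(n);P=cloud(f);c=cv2.cvtColor(f['color'],cv2.COLOR_RGB2HSV);h,s,v=[c[...,i].astype(int) for i in range(3)]
    X,Y,Z=P[...,0],P[...,1],P[...,2]
    print(n)
    for lo,hi in((.53,.61),(.63,.70)):
        m=(Z>.028)&(Z<.036)&(X>lo)&(X<hi)&(Y>-.27)&(Y<.2)&(s<80)&(v>60)
        q=P[m]; a=np.polyfit(q[:,1],q[:,0],1)
        for _ in range(4):
            r=q[:,0]-np.polyval(a,q[:,1]); k=abs(r)<.008; a=np.polyfit(q[k,1],q[k,0],1)
        print(' rail x=',a,k.sum(),'y',q[k,1].min(),q[k,1].max(),'ang',np.degrees(np.arctan(a[0])))
    m=(Z>.12)&(Z<.17)&(v<80)&(X<.57)&(X>.5)&(Y<.13)&(Y>-.03);p=P[m]
    print(' handle',len(p),cv2.minAreaRect(p[:,:2].astype(np.float32)),p.min(0),p.max(0),np.median(p,0))
    m=(Z>.1405)&(Z<.158)&(Y>.17)&(Y<.42)&(X>.45)&(X<.78);p=P[m];print(' machine',cv2.minAreaRect(p[:,:2].astype(np.float32)))
E
```

```text
top
 rail x= [0.03930556 0.56784735] 553 y -0.2512526541312641 0.19769780818850705 ang 2.2508837884492174
 rail x= [0.03936895 0.67758812] 449 y -0.2556391452081402 0.1955756430087567 ang 2.254510429967568
 handle 359 ((0.5318589806556702, 0.050870053470134735), (0.10503336042165756, 0.025378286838531494), 88.0931167602539) [ 0.51774588 -0.00186113  0.1325241 ] [0.54429547 0.10338849 0.15758167] [0.52992855 0.04816674 0.15064021]
 machine ((0.6437201499938965, 0.2868298292160034), (0.1720595359802246, 0.1983480453491211), 87.96389770507812)
scene
 rail x= [0.04038399 0.57131749] 254 y -0.246258297818932 0.18330901750429338 ang 2.312575495395751
 rail x= [0.0397448  0.68002058] 461 y -0.24922901146753068 0.18549016796274934 ang 2.276011621982061
 handle 320 ((0.5355124473571777, 0.05343865975737572), (0.10912911593914032, 0.022105881944298744), 89.29549407958984) [ 0.5238864  -0.00111267  0.12956731] [0.5470203  0.10805562 0.15753769] [0.53789798 0.05532412 0.14930937]
 machine ((0.6468250751495361, 0.28908097743988037), (0.1703428030014038, 0.20264089107513428), 87.43340301513672)
```

```bash
cat > plan.py <<'E'
# python3 plan.py x y z(mm, lane) yaw(deg, lane) tilt(deg fwd, about lane y) n
from h import *
import sys
O=np.array([.626,.0475,0]); A=np.radians(-2.26); RL=Ro.from_euler('z',A)
def lane(p): return RL.inv().apply(np.asarray(p)-O)*1000
def main(x,y,z,yaw,tilt,n):
    n=int(n); s=bot.observe(); p=lane(s['position']); R=RL.inv()*Ro.from_euler('xyz',s['tool_rot'])
    T=Ro.from_euler('y',-tilt,degrees=True)*Ro.from_euler('z',yaw,degrees=True)*Ro.from_euler('x',np.pi)
    rv=(R.inv()*T).as_rotvec()/n; d=(np.array([x,y,z])-p)/n
    print('now',p.round(1),'z-axis',R.as_matrix()[:,2].round(3),'x-axis',R.as_matrix()[:,0].round(3),'t',round(s['clock'],2),'F',RL.inv().apply(s['force']).round(1),'q',s['qpos'].round(2))
    for i in range(n):
        print('[%.0f,%.0f,%.0f,%.1f,%.1f,%.1f],'%(*R.inv().apply(d),*np.degrees(rv)),end=''); R=R*Ro.from_rotvec(rv)
    print()
if __name__=='__main__': main(*map(float,sys.argv[1:]))
E
python3 plan.py -130 -130 260 -90 45 24
```

```text
now [-349.6 -633.5  247.8] z-axis [-0.     0.001 -1.   ] x-axis [ 0.439 -0.899 -0.001] t 0.1 F [ 0.2 -0.1  0.6] q [ 1.09  0.52 -0.04  1.6   0.02  1.02 -0.11]
[-15,-17,-0,1.8,0.4,1.0],[-15,-17,-0,1.8,0.4,1.0],[-15,-17,0,1.8,0.4,1.0],[-16,-17,1,1.8,0.4,1.0],[-16,-16,1,1.8,0.4,1.0],[-16,-16,2,1.8,0.4,1.0],[-17,-16,2,1.8,0.4,1.0],[-17,-15,2,1.8,0.4,1.0],[-17,-15,3,1.8,0.4,1.0],[-18,-14,3,1.8,0.4,1.0],[-18,-14,3,1.8,0.4,1.0],[-18,-14,4,1.8,0.4,1.0],[-18,-13,4,1.8,0.4,1.0],[-19,-13,4,1.8,0.4,1.0],[-19,-12,5,1.8,0.4,1.0],[-19,-12,5,1.8,0.4,1.0],[-19,-11,5,1.8,0.4,1.0],[-20,-11,5,1.8,0.4,1.0],[-20,-10,5,1.8,0.4,1.0],[-20,-10,6,1.8,0.4,1.0],[-20,-9,6,1.8,0.4,1.0],[-20,-9,6,1.8,0.4,1.0],[-21,-8,6,1.8,0.4,1.0],[-21,-7,6,1.8,0.4,1.0],
```

>>> {"op": "arm_command", "data": {"targets": [[-15,-17,0,1.8,0.4,1],[-15,-17,0,1.8,0.4,1],[-15,-17,0,1.8,0.4,1],[-16,-17,1,1.8,0.4,1],[-16,-16,1,1.8,0.4,1],[-16,-16,2,1.8,0.4,1],[-17,-16,2,1.8,0.4,1],[-17,-15,2,1.8,0.4,1]], "grip": 0, "grip_force": 20}}

```text
clock: 0.9
position: [0.3327, -0.4019, 0.2494]
tool_rot: [-2.881, -0.033, -1.309]
force: [0.8, -0.6, 0.6]
grip_width: 0.0001
```

>>> {"op": "arm_command", "data": {"targets": [[-17,-15,3,1.8,0.4,1],[-18,-14,3,1.8,0.4,1],[-18,-14,3,1.8,0.4,1],[-18,-14,4,1.8,0.4,1],[-18,-13,4,1.8,0.4,1],[-19,-13,4,1.8,0.4,1],[-19,-12,5,1.8,0.4,1],[-19,-12,5,1.8,0.4,1]]}}

```text
clock: 1.7
position: [0.4152, -0.2297, 0.2538]
tool_rot: [-2.617, -0.029, -1.467]
force: [0.3, -0.6, 0.2]
grip_width: 0.0001
```

```bash
python3 plan.py -130 -130 260 -90 45 9
```

```text
now [-199.8 -285.3  253.8] z-axis [ 0.5    0.046 -0.865] x-axis [ 0.143 -0.989  0.029] t 1.7 F [ 0.3 -0.6  0.2] q [ 0.96  0.16 -0.43  2.28 -0.7   0.35 -0.28]
[-16,-9,4,1.6,0.4,0.8],[-16,-9,4,1.6,0.4,0.8],[-16,-9,4,1.6,0.4,0.8],[-16,-8,4,1.6,0.4,0.8],[-17,-8,5,1.6,0.4,0.8],[-17,-8,5,1.6,0.4,0.8],[-17,-7,5,1.6,0.4,0.8],[-17,-7,5,1.6,0.4,0.8],[-17,-6,5,1.6,0.4,0.8],
```

>>> {"op": "arm_command", "data": {"targets": [[-16,-9,4,1.6,0.4,0.8],[-16,-9,4,1.6,0.4,0.8],[-16,-9,4,1.6,0.4,0.8],[-17,-8,4,1.6,0.4,0.8],[-17,-8,5,1.6,0.4,0.8],[-17,-8,5,1.6,0.4,0.8],[-17,-7,5,1.6,0.4,0.8],[-17,-7,5,1.6,0.4,0.8]]}}

```text
clock: 2.5
position: [0.4638, -0.1316, 0.2797]
tool_rot: [-2.481, -0.012, -1.551]
force: [-0.8, -0.1, -0.1]
grip_width: 0.0003
```

```bash
python3 plan.py -113 -130 102 -90 45 8; python3 - <<'E'
from h import *
f=grab('wrist','w1.png'); np.savez('w1.npz',**f)
E
```

```text
now [-155.1 -185.3  279.7] z-axis [ 0.613  0.027 -0.79 ] x-axis [ 0.06  -0.998  0.012] t 2.5 F [-0.7 -0.1 -0.1] q [ 0.34  0.06 -0.08  2.39 -1.26  0.16 -0.08]
[-7,9,21,0.9,0.2,0.4],[-7,9,21,0.9,0.2,0.4],[-7,10,21,0.9,0.2,0.4],[-7,10,20,0.9,0.2,0.4],[-7,11,20,0.9,0.2,0.4],[-7,11,20,0.9,0.2,0.4],[-7,11,20,0.9,0.2,0.4],[-7,12,20,0.9,0.2,0.4],
```

View pics/w1.png

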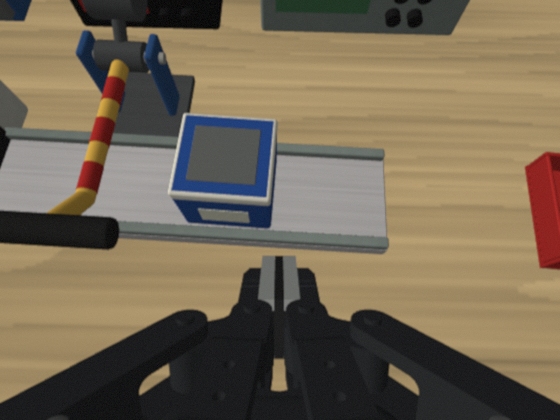

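The wrist picture shows the handle end at (105, 232) and the box at (225, 170), with the fingers shut. The wrist is at its limits (q5 at -1.26, q6 at 0.16), so I need the other wrist branch with q5 positive. I'll go back to tool-down, lean sideways, then tilt forward.

```bash
sed -i "s/def main(x,y,z,yaw,tilt,n):/def main(x,y,z,yaw,tilt,n,lean=0):/; s/T=Ro.from_euler('y',-tilt,degrees=True)\*/&Ro.from_euler('x',lean,degrees=True)*/" plan.py; python3 plan.py -110 -80 310 0 0 16
```

```text
now [-154.6 -184.   279.8] z-axis [ 0.613  0.029 -0.79 ] x-axis [ 0.062 -0.998  0.012] t 2.55 F [1.  1.5 0.2] q [ 0.33  0.06 -0.08  2.39 -1.26  0.16 -0.08]
[-6,-4,0,-1.9,-1.8,-5.2],[-6,-4,0,-1.9,-1.8,-5.2],[-5,-5,1,-1.9,-1.8,-5.2],[-5,-5,1,-1.9,-1.8,-5.2],[-4,-6,0,-1.9,-1.8,-5.2],[-4,-6,0,-1.9,-1.8,-5.2],[-3,-6,0,-1.9,-1.8,-5.2],[-3,-7,0,-1.9,-1.8,-5.2],[-2,-7,0,-1.9,-1.8,-5.2],[-1,-7,-0,-1.9,-1.8,-5.2],[-1,-7,-0,-1.9,-1.8,-5.2],[-0,-7,-1,-1.9,-1.8,-5.2],[0,-7,-1,-1.9,-1.8,-5.2],[1,-7,-1,-1.9,-1.8,-5.2],[2,-7,-1,-1.9,-1.8,-5.2],[2,-7,-2,-1.9,-1.8,-5.2],
```

>>> {"op": "arm_command", "data": {"targets": [[-6,-4,0,-1.9,-1.8,-5.2],[-6,-4,0,-1.9,-1.8,-5.2],[-5,-5,1,-1.9,-1.8,-5.2],[-5,-5,1,-1.9,-1.8,-5.2],[-4,-6,0,-1.9,-1.8,-5.2],[-4,-6,0,-1.9,-1.8,-5.2],[-3,-6,0,-1.9,-1.8,-5.2],[-3,-7,0,-1.9,-1.8,-5.2]]}}

```text
clock: 3.35
position: [0.4861, -0.0813, 0.2944]
tool_rot: [-2.822, -0.135, -0.79]
force: [-0.9, 0.5, 0.4]
grip_width: -0.0
```

>>> {"op": "arm_command", "data": {"targets": [[-2,-7,0,-1.9,-1.8,-5.2],[-1,-7,0,-1.9,-1.8,-5.2],[-1,-7,0,-1.9,-1.8,-5.2],[0,-7,-1,-1.9,-1.8,-5.2],[0,-7,-1,-1.9,-1.8,-5.2],[1,-7,-1,-1.9,-1.8,-5.2],[2,-7,-1,-1.9,-1.8,-5.2],[2,-7,-2,-1.9,-1.8,-5.2]]}}

```text
clock: 4.15
position: [0.5091, -0.0324, 0.3078]
tool_rot: [3.124, 0.023, -0.009]
force: [0.5, -0.2, -0.5]
grip_width: 0.0002
```

```bash
python3 plan.py -110 -20 300 45 5 16 -45
```

```text
now [-113.6  -84.5  307.8] z-axis [-0.022 -0.018 -1.   ] x-axis [ 0.999  0.031 -0.023] t 4.15 F [ 0.5 -0.2 -0.5] q [ 0.01  0.29 -0.09  1.8   0.05  1.08 -0.11]
[0,-4,0,-2.7,-0.8,-2.4],[1,-4,0,-2.7,-0.8,-2.4],[1,-4,0,-2.7,-0.8,-2.4],[1,-4,-0,-2.7,-0.8,-2.4],[1,-4,-0,-2.7,-0.8,-2.4],[1,-4,-1,-2.7,-0.8,-2.4],[1,-4,-1,-2.7,-0.8,-2.4],[1,-4,-1,-2.7,-0.8,-2.4],[2,-4,-1,-2.7,-0.8,-2.4],[2,-3,-1,-2.7,-0.8,-2.4],[2,-3,-2,-2.7,-0.8,-2.4],[2,-3,-2,-2.7,-0.8,-2.4],[2,-3,-2,-2.7,-0.8,-2.4],[2,-3,-2,-2.7,-0.8,-2.4],[2,-3,-2,-2.7,-0.8,-2.4],[2,-2,-2,-2.7,-0.8,-2.4],
```

>>> {"op": "arm_command", "data": {"targets": [[0,-4,0,-2.7,-0.8,-2.4],[1,-4,0,-2.7,-0.8,-2.4],[1,-4,0,-2.7,-0.8,-2.4],[1,-4,0,-2.7,-0.8,-2.4],[1,-4,0,-2.7,-0.8,-2.4],[1,-4,-1,-2.7,-0.8,-2.4],[1,-4,-1,-2.7,-0.8,-2.4],[1,-4,-1,-2.7,-0.8,-2.4]]}}

```text
clock: 4.95
position: [0.5117, -0.0012, 0.3017]
tool_rot: [2.773, 0.21, 0.311]
force: [0.1, 0.0, -0.3]
grip_width: -0.0
```

>>> {"op": "arm_command", "data": {"targets": [[2,-4,-1,-2.7,-0.8,-2.4],[2,-3,-1,-2.7,-0.8,-2.4],[2,-3,-2,-2.7,-0.8,-2.4],[2,-3,-2,-2.7,-0.8,-2.4],[2,-3,-2,-2.7,-0.8,-2.4],[2,-3,-2,-2.7,-0.8,-2.4],[2,-3,-2,-2.7,-0.8,-2.4],[2,-2,-2,-2.7,-0.8,-2.4]]}}

```text
clock: 5.75
position: [0.5139, 0.0296, 0.2935]
tool_rot: [2.476, 0.488, 0.571]
force: [0.2, -0.3, -0.5]
grip_width: -0.0001
```

```bash
python3 plan.py -120 0 290 90 50 16 0
```

```text
now [-111.3  -22.4  293.5] z-axis [ 0.052 -0.717 -0.695] x-axis [ 0.724  0.507 -0.469] t 5.75 F [ 0.2 -0.3 -0.5] q [-0.46  0.49 -0.14  1.8   0.72  1.43 -0.19]
[0,-1,-1,-1.5,3.5,-1.3],[0,-1,-1,-1.5,3.5,-1.3],[1,-1,-1,-1.5,3.5,-1.3],[1,-1,-1,-1.5,3.5,-1.3],[1,-1,-1,-1.5,3.5,-1.3],[1,-1,-1,-1.5,3.5,-1.3],[1,-1,-1,-1.5,3.5,-1.3],[1,-1,-1,-1.5,3.5,-1.3],[1,-1,-1,-1.5,3.5,-1.3],[1,-1,-1,-1.5,3.5,-1.3],[1,-1,-1,-1.5,3.5,-1.3],[1,-1,-1,-1.5,3.5,-1.3],[1,-1,-1,-1.5,3.5,-1.3],[1,-1,-0,-1.5,3.5,-1.3],[1,-1,-0,-1.5,3.5,-1.3],[1,-1,-0,-1.5,3.5,-1.3],
```

>>> {"op": "arm_command", "data": {"targets": [[0,-1,-1,-1.5,3.5,-1.3],[0,-1,-1,-1.5,3.5,-1.3],[1,-1,-1,-1.5,3.5,-1.3],[1,-1,-1,-1.5,3.5,-1.3],[1,-1,-1,-1.5,3.5,-1.3],[1,-1,-1,-1.5,3.5,-1.3],[1,-1,-1,-1.5,3.5,-1.3],[1,-1,-1,-1.5,3.5,-1.3]]}}

```text
clock: 6.55
position: [0.5089, 0.043, 0.2869]
tool_rot: [2.443, 0.217, 1.074]
force: [0.3, -0.2, 0.1]
grip_width: 0.0001
```

```bash
python3 plan.py -120 0 290 90 50 8 0
```

```text
now [-116.8   -9.1  286.9] z-axis [ 0.505 -0.432 -0.748] x-axis [ 0.431  0.876 -0.215] t 6.55 F [ 0.3 -0.2  0.1] q [-0.44  0.24 -0.21  2.19  1.06  0.91 -0.25]
[1,-0,-1,-1.6,3.4,-1.2],[1,-0,-1,-1.6,3.4,-1.2],[1,-0,-1,-1.6,3.4,-1.2],[1,-0,-1,-1.6,3.4,-1.2],[1,-0,-1,-1.6,3.4,-1.2],[1,-0,-1,-1.6,3.4,-1.2],[1,-0,-1,-1.6,3.4,-1.2],[1,0,-1,-1.6,3.4,-1.2],
```

>>> {"op": "arm_command", "data": {"targets": [[1,0,-1,-1.6,3.4,-1.2],[1,0,-1,-1.6,3.4,-1.2],[1,0,-1,-1.6,3.4,-1.2],[1,0,-1,-1.6,3.4,-1.2]]}}

```text
clock: 6.95
position: [0.507, 0.0479, 0.2881]
tool_rot: [2.366, 0.092, 1.309]
force: [1.2, 1.6, -0.2]
grip_width: -0.0002
```

```bash
python3 plan.py -125 115 200 90 42 8 -15; python3 plan.py -125 115 200 90 42 1 -15|tail -1
```

```text
now [-118.9   -4.2  288.1] z-axis [ 0.668 -0.219 -0.711] x-axis [ 0.22   0.971 -0.092] t 6.95 F [ 1.2  1.6 -0.2] q [-0.39  0.14 -0.2   2.36  1.42  0.64 -0.44]
[15,-10,4,0.1,-0.3,-0.7],[15,-9,4,0.1,-0.3,-0.7],[16,-9,4,0.1,-0.3,-0.7],[16,-9,4,0.1,-0.3,-0.7],[16,-9,4,0.1,-0.3,-0.7],[16,-9,4,0.1,-0.3,-0.7],[16,-8,4,0.1,-0.3,-0.7],[16,-8,4,0.1,-0.3,-0.7],
[123,-77,32,1.1,-2.4,-5.9],
```

>>> {"op": "arm_command", "data": {"targets": [[15,-10,4,0.1,-0.3,-0.7],[15,-9,4,0.1,-0.3,-0.7],[16,-9,4,0.1,-0.3,-0.7],[16,-9,4,0.1,-0.3,-0.7],[16,-9,4,0.1,-0.3,-0.7],[16,-9,4,0.1,-0.3,-0.7],[16,-8,4,0.1,-0.3,-0.7],[16,-8,4,0.1,-0.3,-0.7]]}}

```text
clock: 7.75
position: [0.5056, 0.1648, 0.1955]
tool_rot: [2.39, 0.191, 1.347]
force: [0.7, -0.3, -0.2]
grip_width: -0.0002
```

```bash
python3 plan.py -122 112 100 90 42 8 -15
```

```text
now [-125.   112.5  195.5] z-axis [ 0.645 -0.262 -0.718] x-axis [ 0.18   0.965 -0.19 ] t 7.75 F [ 0.7 -0.3 -0.2] q [-0.6   0.44 -0.3   2.27  1.44  0.86 -0.67]
[2,-8,9,-0.0,0.0,-0.1],[2,-8,9,-0.0,0.0,-0.1],[2,-8,9,-0.0,0.0,-0.1],[2,-8,9,-0.0,0.0,-0.1],[2,-8,9,-0.0,0.0,-0.1],[2,-8,9,-0.0,0.0,-0.1],[2,-8,9,-0.0,0.0,-0.1],[2,-8,9,-0.0,0.0,-0.1],
```

>>> {"op": "arm_command", "data": {"targets": [[2,-8,9,0,0,0],[2,-8,9,0,0,0],[2,-8,9,0,0,0],[2,-8,9,0,0,0],[2,-8,9,0,0,0],[2,-8,9,0,0,0],[2,-8,9,0,0,0],[2,-8,9,0,0,0]]}}

```text
clock: 8.55
position: [0.5059, 0.1632, 0.0898]
tool_rot: [2.404, 0.185, 1.347]
force: [-0.5, 1.0, 0.1]
grip_width: 0.0002
```

```bash
python3 plan.py -122 30 100 90 42 7 -15;  python3 - <<'E'
from h import *
f=grab('scene','s1.png')
cv2.imwrite('pics/s1c.png',cv2.resize(f['color'][130:330,160:440,::-1],None,fx=2.5,fy=2.5))
E
```

```text
now [-124.5  110.9   89.8] z-axis [ 0.636 -0.257 -0.727] x-axis [ 0.18   0.966 -0.184] t 8.55 F [-0.5  1.   0.1] q [-0.6   0.69 -0.29  2.3   1.71  0.89 -1.01]
[-11,1,2,-0.1,-0.0,-0.1],[-11,1,2,-0.1,-0.0,-0.1],[-11,1,2,-0.1,-0.0,-0.1],[-11,1,2,-0.1,-0.0,-0.1],[-11,1,2,-0.1,-0.0,-0.1],[-11,1,2,-0.1,-0.0,-0.1],[-11,1,2,-0.1,-0.0,-0.1],
```

View pics/s1c.png

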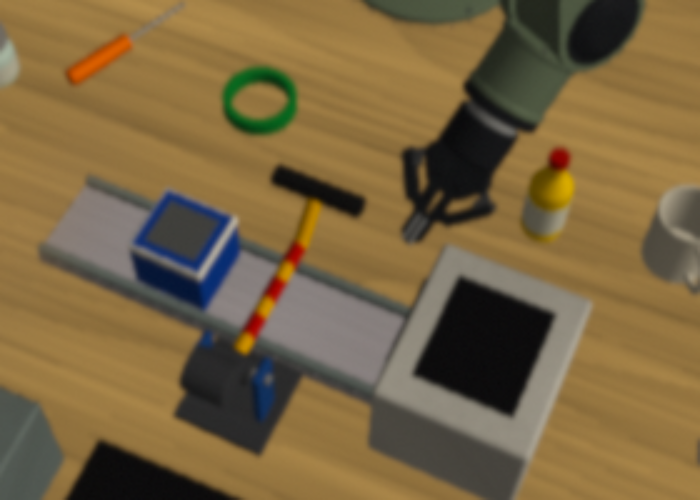

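The fingertips (410, 235) stand free beyond the handle's +y end (362, 207), and the glue at (550, 200) is clear. I'll slide under the handle next.

>>> {"op": "arm_command", "data": {"targets": [[-11,1,3,0,0,0],[-11,1,3,0,0,0],[-11,1,3,0,0,0],[-11,1,2,0,0,0],[-11,1,2,0,0,0],[-11,1,2,0,0,0],[-11,1,2,0,0,0]]}}

```text
clock: 9.3
position: [0.5039, 0.0794, 0.0941]
tool_rot: [2.411, 0.184, 1.347]
force: [0.9, -0.8, -0.2]
grip_width: 0.0001
```

```bash
python3 plan.py -113 30 108 90 42 4 -15
```

```text
now [-123.2   27.1   94.1] z-axis [ 0.631 -0.256 -0.732] x-axis [ 0.18   0.966 -0.183] t 9.3 F [ 0.9 -0.7 -0.2] q [-0.45  0.65 -0.26  2.42  1.92  0.86 -1.1 ]
[1,4,-1,-0.3,-0.0,-0.2],[1,4,-1,-0.3,-0.0,-0.2],[1,4,-1,-0.3,-0.0,-0.2],[0,4,-1,-0.3,-0.0,-0.2],
```

```bash
cat > arc.py <<'E'
# python3 arc.py offn th0 th1 n : follow handle arc, pad centre offn mm under handle centre
from plan import *
def H(th): p=th+np.arctan2(45,215); return np.array([120-220*np.cos(p),0,95+220*np.sin(p)])
offn,t0,t1,n=float(sys.argv[1]),float(sys.argv[2]),float(sys.argv[3]),int(sys.argv[4])
s=bot.observe(); p=lane(s['position']); R=RL.inv()*Ro.from_euler('xyz',s['tool_rot']); z=R.as_matrix()[:,2]
a=np.array([z[0],0,z[2]]);a/=np.hypot(*a[[0,2]]);nn=np.array([-a[2],0,a[0]])
d=H(np.arctan2(p[2]-95,120-p[0]));print('p',p.round(1),'z',z.round(2),'F',RL.inv().apply(s['force']).round(1),'q',s['qpos'].round(2))
for th in np.linspace(0,1.3,14):
    h=H(th)-p
    if abs(h@nn-24)<4: print('touch near th %.1f perp %.1f along %.1f'%(th,h@nn,h@a))
for th in np.linspace(t0,t1,n+1)[1:]:
    T=H(th)-offn*nn+12*a; T[1]=34; e=R.inv().apply(T-p); p=T; print('[%.0f,%.0f,%.0f,0,0,0],'%tuple(e),end='')
print()
E
python3 arc.py 24 0 .35 8
```

```text
p [-123.2   27.1   94.1] z [ 0.63 -0.26 -0.73] F [ 0.9 -0.7 -0.2] q [-0.45  0.65 -0.26  2.42  1.92  0.86 -1.1 ]
[5,35,-12,0,0,0],[-1,8,-5,0,0,0],[-1,8,-5,0,0,0],[-1,8,-4,0,0,0],[-1,9,-4,0,0,0],[-1,9,-4,0,0,0],[-1,9,-3,0,0,0],[-1,9,-3,0,0,0],
```

>>> {"op": "arm_command", "data": {"targets": [[2,7,-2,0,0,0],[2,7,-3,0,0,0],[1,6,-3,0,0,0],[0,7,-4,0,0,0],[0,7,-4,0,0,0],[-1,8,-5,0,0,0],[-1,8,-5,0,0,0]]}}

```text
clock: 10.0
position: [0.527, 0.0864, 0.1491]
tool_rot: [2.413, 0.183, 1.346]
force: [-0.6, -0.6, -1.0]
grip_width: 0.0001
```

```bash
python3 arc.py 23 0.15 .5 8
```

```text
p [-100.4   35.   149.1] z [ 0.63 -0.26 -0.73] F [-0.6 -0.6 -1. ] q [-0.46  0.51 -0.22  2.35  1.75  0.75 -0.85]
[-1,11,-0,0,0,0],[-1,9,-4,0,0,0],[-1,9,-4,0,0,0],[-1,9,-3,0,0,0],[-1,9,-3,0,0,0],[-0,9,-2,0,0,0],[-0,9,-2,0,0,0],[-0,9,-2,0,0,0],
```

>>> {"op": "arm_command", "data": {"targets": [[-1,10,0,0,0,0],[-1,9,-4,0,0,0],[-1,9,-4,0,0,0],[-1,9,-3,0,0,0],[-1,9,-3,0,0,0],[0,9,-2,0,0,0],[0,9,-2,0,0,0],[0,9,-2,0,0,0]]}}

```text
clock: 10.8
position: [0.5706, 0.0874, 0.2198]
tool_rot: [2.412, 0.176, 1.351]
force: [-0.5, -0.4, -1.6]
grip_width: -0.0001
```

```bash
python3 arc.py 23 0.5 .85 8; python3 - <<'E'
from h import *
f=grab('scene')
cv2.imwrite('pics/s2c.png',cv2.resize(f['color'][130:330,160:440,::-1],None,fx=2.5,fy=2.5))
E
```

```text
p [-57.   37.7 219.8] z [ 0.63 -0.25 -0.73] F [-0.5 -0.5 -1.6] q [-0.43  0.39 -0.17  2.22  1.5   0.67 -0.47]
[-3,6,4,0,0,0],[-0,10,-1,0,0,0],[0,10,-0,0,0,0],[0,10,0,0,0,0],[0,10,0,0,0,0],[0,10,1,0,0,0],[0,10,1,0,0,0],[1,9,2,0,0,0],
```

View pics/s2c.png

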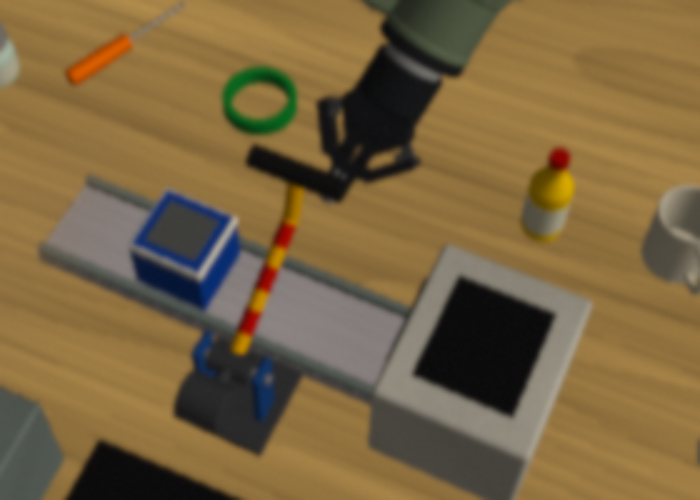

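The barrier is rising, with the handle at (300, 172) resting on the fingers at (350, 175). The force is about 1.6 N. I'll continue along the arc.

>>> {"op": "arm_command", "data": {"targets": [[-3,7,3,0,0,0],[0,10,-1,0,0,0],[0,10,0,0,0,0],[0,10,0,0,0,0],[0,10,0,0,0,0],[0,10,1,0,0,0],[0,10,1,0,0,0],[1,9,2,0,0,0]]}}

```text
clock: 11.65
position: [0.6349, 0.0799, 0.2698]
tool_rot: [2.41, 0.174, 1.355]
force: [-0.4, 0.7, -0.3]
grip_width: 0.0002
```

```bash
python3 arc.py 23 0.85 1.2 8
```

```text
p [  7.6  32.7 269.8] z [ 0.64 -0.24 -0.73] F [-0.4  0.7 -0.3] q [-0.37  0.37 -0.14  2.05  1.31  0.63 -0.15]
touch near th 0.9 perp 24.8 along -7.5
[2,0,4,0,0,0],[1,9,2,0,0,0],[1,9,3,0,0,0],[1,9,3,0,0,0],[1,9,4,0,0,0],[1,9,4,0,0,0],[1,8,4,0,0,0],[1,8,5,0,0,0],
```

>>> {"op": "arm_command", "data": {"targets": [[2,4,4,0,0,0],[1,9,2,0,0,0],[1,9,3,0,0,0],[1,9,3,0,0,0],[1,9,4,0,0,0],[1,9,4,0,0,0]]}}

```text
clock: 12.25
position: [0.6884, 0.0785, 0.2856]
tool_rot: [2.411, 0.174, 1.357]
force: [-0.4, -0.1, -0.5]
grip_width: -0.0002
```

```bash
python3 arc.py 23 1.1 1.2 2; python3 - <<'E'
from h import *
f=grab('top');P=cloud(f);h=cv2.cvtColor(f['color'],cv2.COLOR_RGB2HSV);print(f['c'])
X,Y,Z=P[...,0],P[...,1],P[...,2]
m=(h[...,1]>150)&(h[...,2]>110)&((h[...,0]<8)|((h[...,0]>20)&(h[...,0]<34)))&(X>.5)&(X<.9)&(abs(Y-.05)<.07)&(Z>.06);print(m.sum(),P[m].min(0),P[m].max(0))
cv2.imwrite('pics/t3c.png',cv2.resize(f['color'][60:260,130:410,::-1],None,fx=2.5,fy=2.5))
E
```

```text
p [ 61.1  33.4 285.6] z [ 0.63 -0.24 -0.73] F [-0.4 -0.1 -0.5] q [-0.32  0.42 -0.14  1.92  1.22  0.63  0.02]
[1,2,1,0,0,0],[1,10,5,0,0,0],
[0.42791789 0.0086634  1.25494473]
50 [0.67257724 0.03516723 0.10406921] [0.73442812 0.06130696 0.30416571]
```

View pics/t3c.png

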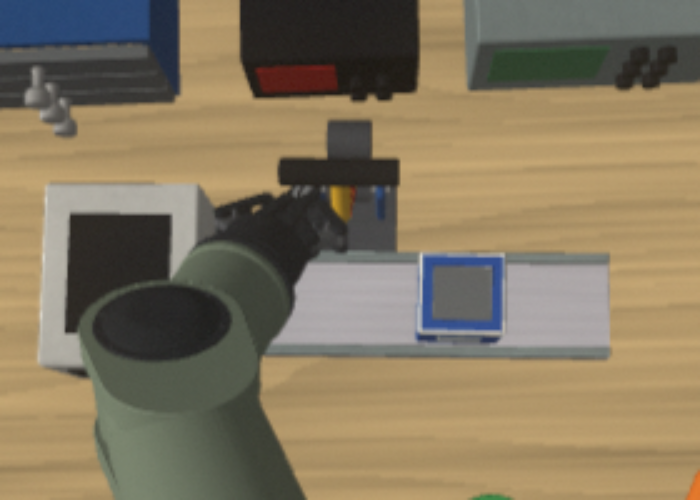

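The top view shows the barrier nearly upright, with the handle at (338, 172) already ahead of the fingertips. I'll retreat and go back to tool-down.

```bash
python3 plan.py -40 0 330 45 5 14 -40
```

```text
now [ 62.4  33.2 286.2] z-axis [ 0.635 -0.243 -0.733] x-axis [ 0.172  0.97  -0.173] t 12.3 F [-0.9 -0.6 -0.3] q [-0.32  0.42 -0.14  1.91  1.22  0.63  0.02]
[-4,-3,-6,1.4,-2.6,1.8],[-4,-3,-6,1.4,-2.6,1.8],[-5,-3,-6,1.4,-2.6,1.8],[-5,-3,-5,1.4,-2.6,1.8],[-6,-3,-5,1.4,-2.6,1.8],[-6,-3,-5,1.4,-2.6,1.8],[-6,-3,-4,1.4,-2.6,1.8],[-7,-3,-4,1.4,-2.6,1.8],[-7,-3,-4,1.4,-2.6,1.8],[-7,-3,-3,1.4,-2.6,1.8],[-7,-3,-3,1.4,-2.6,1.8],[-7,-3,-3,1.4,-2.6,1.8],[-8,-2,-2,1.4,-2.6,1.8],[-8,-2,-2,1.4,-2.6,1.8],
```

>>> {"op": "arm_command", "data": {"targets": [[-3,-15,-13,0,0,0],[-3,-15,-13,0,0,0],[-5,-3,-6,1.4,-2.6,1.8],[-5,-3,-5,1.4,-2.6,1.8],[-6,-3,-5,1.4,-2.6,1.8],[-6,-3,-5,1.4,-2.6,1.8],[-6,-3,-4,1.4,-2.6,1.8],[-7,-3,-4,1.4,-2.6,1.8]]}}

```text
clock: 13.1
position: [0.6046, 0.0602, 0.3034]
tool_rot: [2.49, 0.269, 1.017]
force: [-0.9, -1.0, -0.2]
grip_width: -0.0002
```

```bash
python3 plan.py -40 -40 330 30 0 8 -30
```

```text
now [-21.9  11.9 303.4] z-axis [ 0.424 -0.482 -0.767] x-axis [ 0.474  0.839 -0.266] t 13.1 F [-0.8 -1.  -0.2] q [-0.41  0.39 -0.16  1.88  0.93  1.02 -0.01]
[-7,2,-0,2.4,-2.1,3.6],[-7,2,-0,2.4,-2.1,3.6],[-7,3,-0,2.4,-2.1,3.6],[-7,3,0,2.4,-2.1,3.6],[-7,4,0,2.4,-2.1,3.6],[-6,4,0,2.4,-2.1,3.6],[-6,4,0,2.4,-2.1,3.6],[-6,5,0,2.4,-2.1,3.6],
```

>>> {"op": "arm_command", "data": {"targets": [[-7,2,-1,2.4,-2.1,3.6],[-7,2,-1,2.4,-2.1,3.6],[-7,3,-1,2.4,-2.1,3.6],[-7,3,0,2.4,-2.1,3.6],[-7,4,0,2.4,-2.1,3.6],[-6,4,0,2.4,-2.1,3.6],[-6,4,0,2.4,-2.1,3.6],[-6,5,0,2.4,-2.1,3.6]], "grip": 40}}

```text
clock: 13.9
position: [0.5823, 0.0129, 0.3322]
tool_rot: [2.685, 0.257, 0.399]
force: [-0.4, -0.6, 0.3]
grip_width: 0.0341
```

```bash
python3 plan.py 0 -235 220 0 0 12
```

```text
now [-42.3 -36.3 332.2] z-axis [-0.019 -0.496 -0.868] x-axis [ 0.876  0.41  -0.254] t 13.9 F [-0.3 -0.6  0.3] q [-0.31  0.47 -0.09  1.57  0.51  1.39 -0.1 ]
[-1,10,16,2.4,0.7,2.3],[-1,11,16,2.4,0.7,2.3],[-1,12,15,2.4,0.7,2.3],[-1,12,15,2.4,0.7,2.3],[-0,13,14,2.4,0.7,2.3],[0,14,14,2.4,0.7,2.3],[1,14,13,2.4,0.7,2.3],[1,15,13,2.4,0.7,2.3],[1,15,12,2.4,0.7,2.3],[2,16,11,2.4,0.7,2.3],[2,16,11,2.4,0.7,2.3],[3,16,10,2.4,0.7,2.3],
```

>>> {"op": "arm_command", "data": {"targets": [[-1,10,16,2.4,0.7,2.3],[-1,11,16,2.4,0.7,2.3],[-1,12,15,2.4,0.7,2.3],[-1,12,15,2.4,0.7,2.3],[0,13,14,2.4,0.7,2.3],[0,14,14,2.4,0.7,2.3],[1,14,13,2.4,0.7,2.3],[1,15,13,2.4,0.7,2.3]]}}

```text
clock: 14.7
position: [0.6069, -0.1226, 0.2529]
tool_rot: [2.99, 0.058, 0.11]
force: [0.5, 0.7, -0.2]
grip_width: 0.0341
```

>>> {"op": "arm_command", "data": {"targets": [[1,15,12,2.4,0.7,2.3],[2,16,11,2.4,0.7,2.3],[2,16,11,2.4,0.7,2.3],[3,16,10,2.4,0.7,2.3],[0,0,0,0,0,0]]}}

```text
clock: 15.2
position: [0.616, -0.1965, 0.2105]
tool_rot: [-3.124, -0.002, -0.061]
force: [0.1, 0.1, -0.6]
grip_width: 0.0343
```

```bash
python3 plan.py 0 -235 70 0 0 8; python3 - <<'E'
from plan import *
f=grab('scene');P=cloud(f);hh=cv2.cvtColor(f['color'],cv2.COLOR_RGB2HSV)
L=lane(P.reshape(-1,3)).reshape(P.shape)
m=(L[...,2]>92)&(L[...,2]<115)&(abs(L[...,0])<60)&(L[...,1]>-190)&(L[...,1]<-40)
k,lab,st,_=cv2.connectedComponentsWithStats(m.astype(np.uint8));m=lab==1+st[1:,4].argmax()
print('box',m.sum(),cv2.minAreaRect(L[m][:,:2].astype(np.float32)),np.median(L[m][:,2]))
h,s,v=[hh[...,i].astype(int) for i in range(3)]
m=(h>20)&(h<34)&(s>150)&(abs(L[...,1])<20)&(L[...,0]>-120)&(L[...,0]<200)&(L[...,2]>80);print('arm',L[m].min(0),L[m].max(0))
cv2.imwrite('pics/s4c.png',cv2.resize(f['color'][110:310,140:420,::-1],None,fx=2.5,fy=2.5))
E
```

```text
now [  -0.4 -244.2  210.5] z-axis [ 0.002  0.018 -1.   ] x-axis [ 1.    -0.021  0.002] t 15.2 F [ 0.1  0.1 -0.6] q [ 0.28  0.6  -0.09  1.57  0.04  0.98  0.13]
[-0,-1,18,-0.1,-0.0,-0.2],[-0,-1,18,-0.1,-0.0,-0.2],[0,-1,18,-0.1,-0.0,-0.2],[0,-1,18,-0.1,-0.0,-0.2],[0,-1,18,-0.1,-0.0,-0.2],[0,-1,18,-0.1,-0.0,-0.2],[0,-1,18,-0.1,-0.0,-0.2],[0,-1,18,-0.1,-0.0,-0.2],
box 962 ((0.36939239501953125, -124.45799255371094), (97.7390365600586, 92.44242858886719), 88.72368621826172) 104.85151963648175
arm [131.61513205  -0.4212216  272.81862124] [174.72772241  14.52156038 318.13240268]
```

View pics/s4c.png

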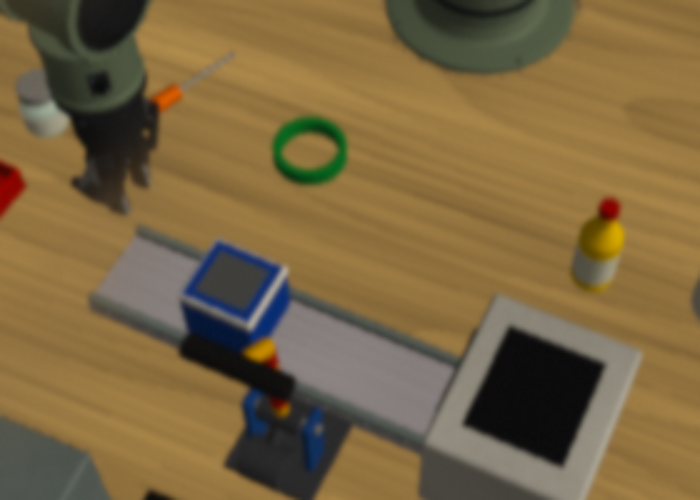

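The barrier stands upright, with the handle at (238, 367). The box at (237, 290) is untouched at lane y -124. I'll lower the hand behind the box.

>>> {"op": "arm_command", "data": {"targets": [[0,0,18,0,0,0],[0,0,18,0,0,0],[0,0,18,0,0,0],[0,0,18,0,0,0],[0,0,18,0,0,0],[0,0,18,0,0,0],[0,0,18,0,0,0],[0,0,10,0,0,0]]}}

```text
clock: 16.05
position: [0.6203, -0.1848, 0.0735]
tool_rot: [-3.126, -0.006, -0.045]
force: [0.2, 0.7, 0.3]
grip_width: 0.0343
```

```bash
python3 plan.py 0 -195 70 0 0 4
```

```text
now [   3.5 -232.3   73.5] z-axis [ 0.007  0.015 -1.   ] x-axis [ 1.    -0.005  0.006] t 16.05 F [0.2 0.7 0.3] q [ 0.26  0.77 -0.09  1.66  0.06  0.72  0.11]
[-1,-9,1,-0.2,-0.1,-0.1],[-1,-9,1,-0.2,-0.1,-0.1],[-1,-9,1,-0.2,-0.1,-0.1],[-1,-9,1,-0.2,-0.1,-0.1],
```

>>> {"op": "arm_command", "data": {"targets": [[-1,-10,1,0,0,0],[-1,-10,1,0,0,0],[-1,-10,0,0,0,0],[0,-10,0,0,0,0],[0,-8,0,0,0,0],[0,-8,0,0,0,0],[0,-10,0,0,0,0],[0,-10,0,0,0,0]]}}

```text
clock: 16.85
position: [0.6219, -0.1024, 0.0756]
tool_rot: [-3.128, -0.01, -0.043]
force: [-0.6, -3.8, 1.7]
grip_width: 0.0342
```

```bash
python3 plan.py 0 -70 70 0 0 8
```

```text
now [   1.8 -150.    75.6] z-axis [ 0.01   0.013 -1.   ] x-axis [ 1.    -0.004  0.01 ] t 16.85 F [-0.4 -3.8  1.7] q [ 0.13  0.74 -0.08  1.71  0.06  0.69 -0.02]
[-0,-10,1,-0.1,-0.1,-0.0],[-0,-10,1,-0.1,-0.1,-0.0],[-0,-10,1,-0.1,-0.1,-0.0],[-0,-10,1,-0.1,-0.1,-0.0],[-0,-10,1,-0.1,-0.1,-0.0],[-0,-10,1,-0.1,-0.1,-0.0],[-0,-10,1,-0.1,-0.1,-0.0],[-0,-10,1,-0.1,-0.1,-0.0],
```

>>> {"op": "arm_command", "data": {"targets": [[0,-11,1,0,0,0],[0,-11,1,0,0,0],[0,-11,1,0,0,0],[0,-11,1,0,0,0],[0,-11,1,0,0,0],[0,-11,1,0,0,0],[0,-11,1,0,0,0],[0,-11,1,0,0,0]]}}

```text
clock: 17.65
position: [0.626, -0.0069, 0.0682]
tool_rot: [-3.129, -0.01, -0.044]
force: [-0.2, -4.9, 1.8]
grip_width: 0.0344
```

```bash
python3 plan.py 0 0 70 0 0 6;python3 - <<'E'
from plan import *
for n in('top','scene'):
    f=grab(n);P=cloud(f);L=lane(P.reshape(-1,3)).reshape(P.shape)
    m=(L[...,2]>96)&(L[...,2]<112)&(abs(L[...,0])<60)&(L[...,1]>-90)&(L[...,1]<140);h=cv2.cvtColor(f['color'],cv2.COLOR_RGB2HSV)
    m&=(h[...,2]>70)
    k,lab,st,_=cv2.connectedComponentsWithStats(m.astype(np.uint8));m=lab==1+st[1:,4].argmax()
    print('box',m.sum(),cv2.minAreaRect(L[m][:,:2].astype(np.float32)),np.median(L[m][:,2]),L[m].min(0),L[m].max(0))
E
```

```text
now [  2.1 -54.4  68.2] z-axis [ 0.01   0.013 -1.   ] x-axis [ 1.    -0.004  0.01 ] t 17.65 F [ 0.  -4.9  1.8] q [-0.04  0.75 -0.06  1.73  0.05  0.66 -0.17]
[-0,-9,-0,-0.1,-0.1,-0.0],[-0,-9,-0,-0.1,-0.1,-0.0],[-0,-9,-0,-0.1,-0.1,-0.0],[-0,-9,-0,-0.1,-0.1,-0.0],[-0,-9,-0,-0.1,-0.1,-0.0],[-0,-9,-0,-0.1,-0.1,-0.0],
box 555 ((-0.8688392639160156, 22.034465789794922), (88.96080780029297, 61.01986312866211), 0.6525006294250488) 105.15229292975569 [-45.37731956  -8.95718663  96.86947907] [ 43.32353435  52.4201077  110.48407968]
box 635 ((2.545368194580078, 9.69150161743164), (96.92847442626953, 94.51690673828125), 89.46923828125) 104.50455926455037 [-44.91749722 -39.002138    96.14931119] [ 49.78152458  58.02804858 111.79128597]
```

>>> {"op": "arm_command", "data": {"targets": [[0,-10,0,0,0,0],[0,-10,0,0,0,0],[0,-10,0,0,0,0],[0,-10,0,0,0,0],[0,-10,0,0,0,0],[0,-10,0,0,0,0],[0,-10,0,0,0,0],[0,-6,0,0,0,0]]}}

```text
clock: 18.55
position: [0.629, 0.0748, 0.0688]
tool_rot: [-3.129, -0.008, -0.044]
force: [-0.2, -3.4, 0.7]
grip_width: 0.0341
```

>>> {"op": "arm_command", "data": {"targets": [[0,-4,0,0,0,0],[0,-4,0,0,0,0]]}}

```text
clock: 18.75
position: [0.6293, 0.0838, 0.0689]
tool_rot: [-3.129, -0.008, -0.043]
force: [0.1, -3.4, 1.3]
grip_width: 0.0341
```

>>> {"op": "arm_command", "data": {"targets": [[0,-3,0,0,0,0],[0,-2,0,0,0,0]]}}

```text
clock: 18.95
position: [0.6296, 0.089, 0.069]
tool_rot: [-3.129, -0.008, -0.043]
force: [-0.6, -3.7, -0.0]
grip_width: 0.0343
```

>>> {"op": "arm_command", "data": {"targets": [[0,-2,0,0,0,0],[0,-2,0,0,0,0]]}}

```text
clock: 19.15
position: [0.6297, 0.0901, 0.0688]
tool_rot: [-3.132, -0.008, -0.045]
force: [-1.1, -16.3, -0.1]
grip_width: 0.0339
```

The force rose to 16 N, so the box is against the bumper. I'll hold a moment, then back off and rise.

>>> {"op": "arm_command", "data": {"targets": [[0,0,0,0,0,0],[0,0,0,0,0,0],[0,0,0,0,0,0]]}}

```text
clock: 19.45
position: [0.6295, 0.0893, 0.0685]
tool_rot: [-3.133, -0.007, -0.046]
force: [-1.3, -3.0, 0.2]
grip_width: 0.0341
```

>>> {"op": "arm_command", "data": {"targets": [[0,8,0,0,0,0],[0,15,0,0,0,0],[0,15,0,0,0,0],[0,15,0,0,0,0],[0,15,0,0,0,0],[0,0,-20,0,0,0],[0,0,-25,0,0,0],[0,0,-25,0,0,0]]}}

```text
clock: 20.25
position: [0.6234, 0.0098, 0.1365]
tool_rot: [-3.134, -0.002, -0.05]
force: [-0.1, -0.2, 0.3]
grip_width: 0.0343
```

>>> {"op": "arm_command", "data": {"targets": [[0,5,-30,0,0,0],[0,10,-30,0,0,0],[-15,20,-20,0,0,0],[-15,25,0,0,0,0],[-15,25,0,0,0,0],[-15,25,0,0,0,0],[-15,25,0,0,0,0],[0,0,0,0,0,0]]}}

```text
clock: 21.05
position: [0.5374, -0.1363, 0.2227]
tool_rot: [-3.135, -0.008, -0.056]
force: [0.7, -0.2, 0.4]
grip_width: 0.0341
```

```bash
python3 - <<'E'
from plan import *
s=bot.observe();print(lane(s['position']),s['force'],s['clock'])
for n in('top','scene'):
    f=grab(n,n+'_end.png');P=cloud(f);L=lane(P.reshape(-1,3)).reshape(P.shape)
    h=cv2.cvtColor(f['color'],cv2.COLOR_RGB2HSV);H,S,V=[h[...,i].astype(int) for i in range(3)]
    m=(L[...,2]>96)&(L[...,2]<112)&(abs(L[...,0])<60)&(L[...,1]>20)&(L[...,1]<155)&(V>70)
    k,lab,st,_=cv2.connectedComponentsWithStats(m.astype(np.uint8));m=lab==1+st[1:,4].argmax()
    print(n,'box',m.sum(),cv2.minAreaRect(L[m][:,:2].astype(np.float32)),np.median(L[m][:,2]),L[m].min(0),L[m].max(0))
    m=(H>20)&(H<34)&(S>150)&(abs(L[...,1])<20)&(L[...,0]>-120)&(L[...,0]<200)&(L[...,2]>80);print('arm',L[m].min(0),L[m].max(0))
cv2.imwrite('pics/s5c.png',cv2.resize(f['color'][110:330,140:460,::-1],None,fx=2.5,fy=2.5))
E
```

```text
[ -81.27325186 -187.12122635  222.701561  ] [ 0.67521511 -0.17957141  0.38228677] 21.05
top box 1132 ((-0.21295928955078125, 101.57675170898438), (97.75021362304688, 89.8572769165039), 89.02050018310547) 105.25183072084752 [-45.43747843  52.61529728  96.53192787] [ 45.41261235 149.94349362 111.63440706]
arm [111.25588632  -9.75684349 112.25368145] [169.9858768    7.50222377 310.38601744]
scene box 627 ((2.5138816833496094, 102.17574310302734), (93.94902038574219, 92.6317367553711), 89.97813415527344) 104.61083131867242 [-43.80845064  55.18842586  96.06114846] [ 48.84138478 149.14096789 111.9144099 ]
arm [126.56547747  -0.69421743 110.94378149] [174.90067523  18.0705988  317.15897793]
```

View pics/s5c.png

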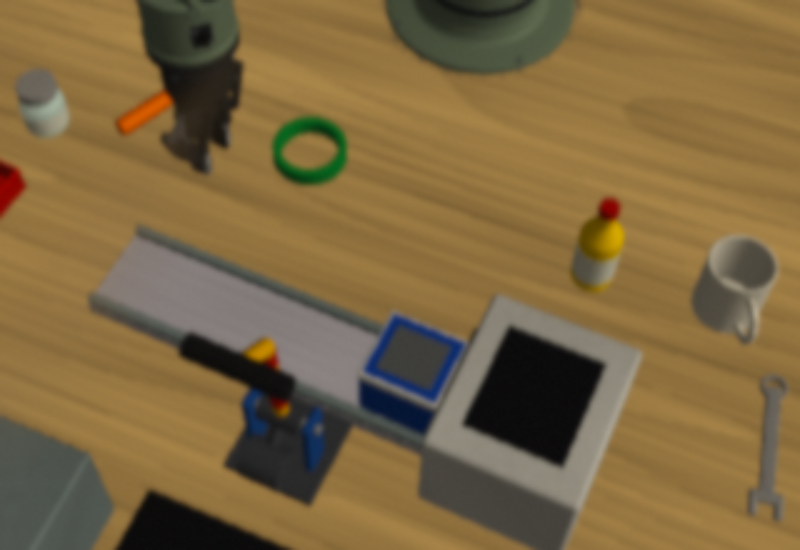

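The box at (412, 370) sits against the machine, at lane (0–2, 102). The barrier is upright, the arm is clear and the bystanders haven't moved. I'll hand the job in.

```bash
python3 -c "
from workcell import bot; print(bot.job_done())"
```

```text
the job is handed in; nothing more can be done
None
```

I raised the barrier from under its handle until it stayed up, then pushed the box home against the bumper. The job is handed in at about 21 s of the 64 s allowed; no verdict was reported.

- **Barrier:** I pushed it up with the shut, tilted fingers, and the wrist force readings taken between moves were about 2 N or less. In the last views it stands upright, with the top of the arm at lane x about 170–175 mm and z 310–317 mm, close to its stop.
- **Box:** I pushed it with the fingertips. The force was about 4–5 N on the way and rose to 16 N at the bumper. Two views put its centre at lane y 101.6 and 102.2 mm, x -0.2 and 2.5 mm, with the lid at 105 mm, so it stands flat.
- **Clearance:** The arm finished clear of everything, and the bystanders look unmoved in the final picture. I judged that by eye and did not measure it.
- **Problem on the way:** My first approach to the handle ran into the wrist joint limits. I backed off and came in with the wrist turned the other way, touching nothing.
- **Disagreements:** The only ones were 2–3 mm offsets between the two cameras, in line with their calibration.

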